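# Step the desk counter on to seven

## Robot

A 6-joint arm with a two-finger parallel gripper is mounted at the origin on the work surface. World frame = base frame: x ahead of the robot, y to its left, z up, the work surface at z = 0. Lengths are in m, angles in rad, forces in N, time in s.
With the tool pointing down it reaches from about 0.275 to 0.725 m from the base axis. Payload 5.6 kg.
Tool frame: the origin (TCP) lies at the very end of the fingers, on their centre line; the grasp point (between the pads) lies 19 mm behind it; x points along the fingers, y is the direction in which the jaws open and shut, and the axes are right-handed (so a half turn about x gives the same grasp; the last joint's range is limited). The gripper opens to 85 mm and grips with 20 to 120 N. Pads are 22 mm wide; open, the fingers measure 114 mm over their backs; the gripper's body (76 mm by 85 mm) begins 54 mm behind the grasp point. The pads swing forward as they close: fully open they stand 13 mm farther back than shut.
Start: joints at [1.421, 0.255, 0.108, 0, -1.424, -0.285], TCP at [0.232, 0.499, 0.231] pointing down, gripper open.
Joint ranges: [-2.95, 2.95], [-1.21, 1.97], [-1.09, 1.5], [-2.87, 1.71], [-2.94, -0.07], [-3.05, 3.05]. Speed limits (rad/s): [2.57, 2.57, 3.14, 3.14, 3.14, 3.14].

## Interface

Orientations are given as a unit quaternion [w, x, y, z].
In Python, from cell import ctrl gives the robot as it stands. The module is installed in compiled form; this text tells all that it offers.
- The arm moves only by the tool send_rows, never from a script. Its argument "plan" is one flat list of numbers, 5 for each row, row after row: the opening, from -1 (shut) to 1 (fully open), then the shift along the tool's x, y, z in mm, then the turn about the tool's x in rad. A call has 1 to 8 rows; each row shifts and turns the commanded pose from where the row before left it, along the tool's axes as they then stand; what a row does not reach is not made up. A row lasts 1/8 s, in which the tool goes at most 62.5 mm and 10.7 degrees, less where a joint would pass 70% of its speed; a pose out of reach is approached as far as the arm can. A call is refused whole if a number of a shift passes 62.5 or a number of a turn 0.188, either way. A call with a gripper value outside its range is refused whole. The fingers move at their own pace and stop on an object; "squeeze" is the grip in N (left out, the last holds). Time passes only in rows, so rows that do not move let the fingers close. It gives the time, the measured TCP pose, the force and the opening at its end, in the units of the state.
- ctrl.get_state(): the state, without advancing time (a new reading comes with each control period).
- ctrl.camera(name): name is "scene" or "top" or "wrist"; returns the picture (400x640x3 uint8, red, green, blue); there is no depth.
- ctrl.camera_model(name): a dict with "fovy" (degrees; the focal length in pixels is half the picture's height over the tangent of half this angle, whatever the lens; pixels are square), "cx", "cy" (the principal point, pixels), "R" (3x3) and "t" (3): a world point X has camera coordinates R X + t. Camera axes: x right, y down, z forward; pixel columns grow to the right and rows downward; lengths in m; the calibration is good to about 2 mm. The wrist camera is an equidistant fisheye: a pixel r from the principal point sees the ray r / f radians off the axis. A picture is of the moment at which its call begins: read the wrist's pose just before it. camera_model takes no time and is no camera call; for the wrist camera it gives the pose at the moment of the call.
- ctrl.finish_job(): hands the job in, once; it reports no verdict.
Trained networks look in the newest picture that a camera, given by its name, has taken for a name from the list of things; names that differ only in an ending like _2 or _b are one class to them, and where a whole thing is asked for, a point or a joint stands for the part that bears it (a point fixed in the world has none). Each returns a list of dicts, best first, with "p" (0 to 1); they miss things now and then, are a little off and sometimes report something else, mostly with a low value. They report only what shows in the picture. A call takes as long as a camera call. They do not tell look-alikes from the thing itself.
- ctrl.silhouettes(camera, query): "mask" (400x640 bool, what is visible of it) and "xy" ([column, row] in pixels, amid what is visible of it).
The state is a dict: "time": time; "joint_pos": joint angles; "joint_velocities": joint speeds; "effort": joint torques, N m; "ee_pos": TCP position; "orientation": TCP orientation; "contact_force": force on the tool from outside, world axes, zero at the start; "torque": the same for the moment, N m; "width": opening from 0.0 (shut) to 1.0 (fully open).
Only numpy, scipy, OpenCV 4.12 (cv2) and the standard library are available. Lean on these libraries where they do the work, as an engineer would, in place of code of your own. Each camera call takes 0.05 s, during which the arm holds its last target.

## Task

The spectacles case has been left lying across the desk counter, over its plunger. First lift the case off and lay it flat, right way up, in the wooden desk tray without dropping it; then press the counter's plunger again and again until its window shows 7. It only counts forward, so do not go past 7, and leave the vase, pen cup, paperweight and book where they are.

Things in the scene. Friction and masses are not known exactly. Their poses are not given: they have to be found in the camera images.
- counter: Desk counter, fixed: a walnut box 140 (x) x 110 (y) x 94 mm high. Origin: centre of its underside; x points from the plunger end to the window end, z up. On its flat roof the plunger stands at x = -30, y = 0 between two upright brass guard rails, each 60 (x) x 6 (y) mm, centred at x = -30, y = -44 and +44 mm (76 mm clear between them), tops 124 mm above the desk.
- window (a point): Centre of the counter's glazed, brass-framed window, 26 (x) x 34 (y) mm, in the roof 94 mm above the desk, 54 mm from the plunger's axis; axes as the counter's. Behind the pane the number on top of a black drum shows as pale seven-stroke numerals 20 mm tall whose tops point to the counter's +x.
- step_top (a point): Centre of the plunger's flat top, 119 mm above the desk at rest (5 mm below the rail tops); it moves with the plunger. The top is a brass disc 44 mm across and 8 mm thick. A slow press needs about 5 N, a fast one (0.3 m/s) up to 13 N; it springs back up by itself.
- step (a joint): Plunger travel: m pressed down, 0 at rest to 0.015 at its stop. Spring 1.7 N at rest, 4.3 N at the stop; the ratchet adds up to 3 N early in the stroke. The drum clicks on by one number when the plunger passes 9 to 10 mm: press at least 12 mm, then let it rise to within 1 mm of rest before the next press, or the ratchet does not catch.
- drum (a joint): Angle of the numbered drum, rad; 0 shows the number 0 and each step adds 0.6283 rad and one number, so number 7 is at 4.398. A detent holds it exactly on a number (start: 0, 1, 2, 3 or 4). The plunger only drives it forward; after 9 comes 0 again, but passing 7 counts as failure.
- case: Hard spectacles case of dark brown leather, a rounded box 50 (x) x 160 (y) x 34 mm high, 0.14 kg (may vary by a third). Origin: centre of its underside; y along its length, z up through its lid. Starts lying loose, lid up, on top of both guard rails, crosswise over the plunger, its underside 124 mm above the desk, within about 20 degrees of the counter's y direction.
- tray: Open wooden desk tray, fixed to the desk, 125 (x) x 215 (y) x 24 mm high, walls and floor 6 mm thick. Origin: centre of its underside; y along its length. The case fits in lengthwise.
- vase: White ceramic vase (bystander, loose), 200 mm tall, up to 60 mm across, standing between the counter and the tray. Origin: centre of its underside.
- pencup: Empty blue ceramic pen cup (bystander, loose), 72 mm across, 95 mm tall, standing close beside the counter. Origin: centre of its underside.
- weight: Domed marble paperweight (bystander, loose), 74 mm across, 45 mm tall, close beside the counter, on the side opposite to the pen cup. Origin: centre of its underside.
- book: Closed dark green book lying flat (bystander, loose), 105 (x) x 150 (y) x 28 mm thick, beside the tray's far long side. Origin: centre of its underside.
Things that resemble listed ones, but are neither listed nor needed, are in the scene too. Several things have the shape of the tray; the one meant has the colours described above. Several things have the shape of the counter; the one meant has the colours described above.

How it is judged:
By the outcome, as a careful person would: the job done as asked, in the order asked, and still so for the second after the job is handed in, with the robot touching nothing.
It also fails if it takes over 72 s, if anything falls off the work surface, if the arm or the gripper's body presses on something with over 40 N, if the wrist force passes 120 N, or if a joint passes its speed limit or range.

## Working session

There is one attempt and no reset: what is moved stays moved. The work goes in short steps, Python scripts to look and compute and a tool call to move; the robot and the scene stay as the last step left them, time stands still between calls to the robot, and variables do not carry over. Pictures are saved under pics/ and viewed, and the job is handed in when it is done.

Besides the shell and the picture viewer there is one more tool, called after "Emit:" as name(argument=value, ...) on one line, values as JSON. send_rows: Moves the arm, as the interface text tells. Its arguments: {"type":"object","properties":{"plan":{"type":"array"},"squeeze":{"type":"number"}},"required":["plan"]}

```bash
mkdir -p pics; python3 - <<'E'
from cell import ctrl
import cv2
for n in ["scene","top","wrist"]:
    im=ctrl.camera(n); cv2.imwrite(f"pics/{n}0.png",im[:,:,::-1])
    m=ctrl.camera_model(n); print(n,m)
s=ctrl.get_state(); print(s)
E
```

```text
scene {'fovy': 45.455972897694245, 'cx': 324.4103113403366, 'cy': 202.43417109902677, 'R': array([[-0.8011718 ,  0.59833641,  0.01083016],
       [ 0.49485319,  0.67256761, -0.55024824],
       [-0.33651757, -0.43548403, -0.83493088]]), 't': array([ 0.40568824, -0.20465052,  1.53266003])}
top {'fovy': 47.03311101354314, 'cx': 324.638131282926, 'cy': 203.76123102931126, 'R': array([[-0.00963589, -0.99993029,  0.00682379],
       [-0.99790497,  0.00917934, -0.06404229],
       [ 0.06397518, -0.0074266 , -0.99792386]]), 't': array([-0.01113903,  0.52091238,  1.43343261])}
wrist {'fovy': 65.70646984690485, 'cx': 323.2518622397594, 'cy': 200.3903496849537, 'R': array([[-0.42216382, -0.90651827,  0.00152999],
       [-0.86725721,  0.4043702 ,  0.29043017],
       [-0.26389893,  0.12128221, -0.95689497]]), 't': array([ 0.54932539, -0.03809423,  0.37953767])}
{'time': 0.15, 'joint_pos': array([ 1.42061214e+00,  2.55617954e-01,  1.07269782e-01, -3.03601496e-04,
       -1.42388116e+00, -2.84619115e-01]), 'joint_velocities': array([ 0.00128401, -0.00113998,  0.00310835,  0.00357658, -0.00138062,
        0.00063855]), 'effort': array([-5.68727082e-04, -3.86941338e+01,  2.38080293e+01,  5.36670730e+00,
       -4.56737456e-03,  2.85959970e-06]), 'ee_pos': array([0.23148327, 0.49850436, 0.23059494]), 'orientation': array([ 0.15202084, -0.69038684,  0.15304611,  0.69053064]), 'contact_force': array([-0.33658752, -0.09564081, -0.44342262]), 'torque': array([ 0.00335949, -0.04408994, -0.05033597]), 'width': 1.0013633994588178}
```

View pics/scene0.png

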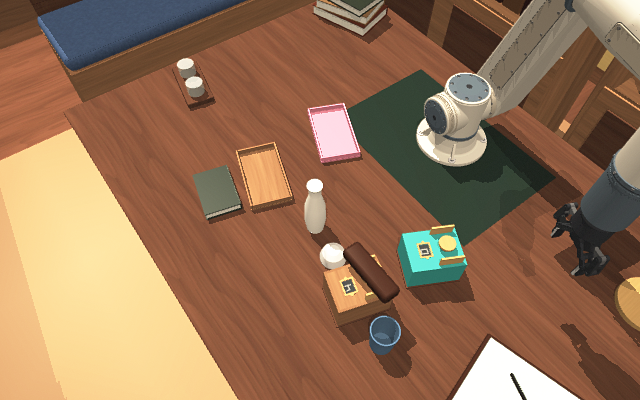

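View pics/top0.png

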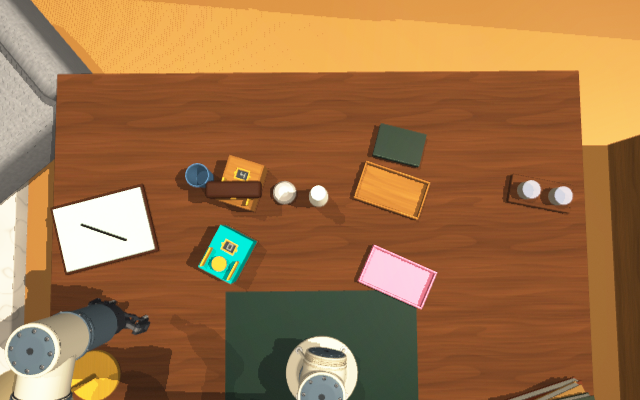

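View pics/wrist0.png

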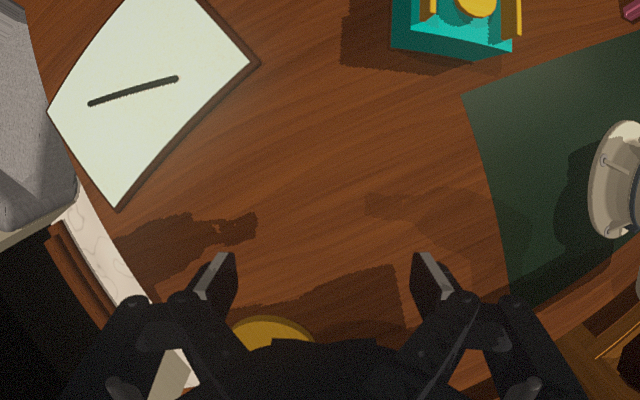

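```bash
cat > h.py <<'E'
from cell import ctrl
import cv2, numpy as np
from scipy.optimize import minimize
def proj(m,X):
    c=np.asarray(X)@m["R"].T+m["t"]; f=200/np.tan(np.radians(m["fovy"]/2))
    return np.stack([m["cx"]+f*c[...,0]/c[...,2], m["cy"]+f*c[...,1]/c[...,2]],-1)
def ray(m,uv,z):
    f=200/np.tan(np.radians(m["fovy"]/2))
    d=np.array([(uv[0]-m["cx"])/f,(uv[1]-m["cy"])/f,1.]); d=m["R"].T@d; o=-m["R"].T@m["t"]
    return o+d*(z-o[2])/d[2]
def boxpts(p,dims,z0):
    x,y,a=p; c,s=np.cos(a),np.sin(a); P=[]
    for i in (-.5,.5):
        for j in (-.5,.5):
            for k in (0,1):
                lx,ly=i*dims[0],j*dims[1]; P.append([x+c*lx-s*ly,y+s*lx+c*ly,z0+k*dims[2]])
    return np.array(P)
def hull(m,P,S=8):
    im=np.zeros((400,640),np.uint8); h=cv2.convexHull(proj(m,P).astype(np.float32))[:,0]
    cv2.fillConvexPoly(im,np.round(h*16).astype(np.int32),255,cv2.LINE_AA,4); return im/255.
def fit(ms,masks,dims,z0,p0,ign=None):
    def cost(p):
        P=boxpts(p,dims,z0); c=0
        for i,(m,k) in enumerate(zip(ms,masks)):
            d=abs(hull(m,P)-k)
            if ign is not None: d=d*(~ign[i])
            c+=d.sum()
        return c
    best=None
    for da in (-.3,-.1,.1,.3):
        q=np.array(p0)+[0,0,da]
        r=minimize(cost,q,method="Nelder-Mead",options=dict(initial_simplex=[q,q+[.02,0,0],q+[0,.02,0],q+[0,0,.2]],xatol=1e-4,fatol=.5))
        if best is None or r.fun<best.fun: best=r
    return best
E
python3 - <<'E'
from h import *
M={}
for n in ["top","scene"]:
    im=ctrl.camera(n)
    for q in ["case","counter","tray","vase","pencup","weight","book"]:
        for d in ctrl.silhouettes(n,q):
            m=ctrl.camera_model(n)
            print(n,q,round(d["p"],2),np.round(d["xy"]),d["mask"].sum(),np.round(ray(m,d["xy"],0.0),3), im[d["mask"]].mean(0).round())
            M[f"{n}_{q}_{int(d['xy'][0])}_{int(d['xy'][1])}"]=d["mask"]
np.savez("masks.npz",**M)
E
```

```text
top case 0.59 [232. 190.] 990 [0.568 0.279 0.   ] [98. 57. 35.]
top case 0.57 [241. 173.] 1223 [0.623 0.251 0.   ] [195. 132.  58.]
top counter 0.64 [243. 175.] 1224 [0.615 0.243 0.   ] [195. 132.  58.]
top counter 0.59 [227. 251.] 2161 [0.374 0.294 0.   ] [ 67. 196. 153.]
top tray 0.97 [399. 277.] 2836 [ 0.289 -0.249  0.   ] [248. 193. 211.]
top tray 0.65 [390. 189.] 2796 [ 0.566 -0.226  0.   ] [218. 142.  60.]
top vase 0.71 [320. 193.] 346 [ 0.555 -0.002  0.   ] [220. 211. 196.]
top vase 0.2 [282. 190.] 380 [0.566 0.12  0.   ] [223. 213. 195.]
top pencup 0.76 [197. 175.] 504 [0.618 0.392 0.   ] [ 71.  98. 119.]
top weight 0.76 [284. 190.] 400 [0.568 0.112 0.   ] [220. 210. 191.]
top weight 0.75 [243. 176.] 1187 [0.614 0.245 0.   ] [195. 132.  58.]
top book 0.92 [401. 145.] 1625 [ 0.709 -0.263  0.   ] [76. 87. 68.]
scene case 0.88 [369. 272.] 1461 [0.51  0.205 0.   ] [90. 56. 42.]
scene counter 0.78 [348. 298.] 2543 [0.601 0.229 0.   ] [172. 125.  82.]
scene counter 0.65 [432. 257.] 3414 [0.344 0.272 0.   ] [107. 172. 145.]
scene tray 0.69 [335. 130.] 2251 [ 0.278 -0.247  0.   ] [239. 191. 202.]
scene tray 0.58 [262. 175.] 2602 [ 0.567 -0.234  0.   ] [216. 153.  99.]
scene vase 0.83 [317. 209.] 1018 [ 0.504 -0.04   0.   ] [200. 185. 164.]
scene pencup 0.58 [381. 331.] 928 [0.59  0.346 0.   ] [ 73.  93. 108.]
scene weight 0.68 [332. 253.] 535 [0.556 0.101 0.   ] [230. 220. 206.]
scene book 0.69 [219. 189.] 1748 [ 0.697 -0.269  0.   ] [112. 115.  95.]
scene book 0.5 [347. 297.] 2565 [0.601 0.224 0.   ] [172. 124.  82.]
```

```bash
python3 - <<'E'
from h import *
Z=dict(np.load("masks.npz"))
def get(n,q,u,v):
    ks=[k for k in Z if k.startswith(f"{n}_{q}_")]
    return min(((abs(int(k.split('_')[-2])-u)+abs(int(k.split('_')[-1])-v)),k) for k in ks)[1]
ms=[ctrl.camera_model("top"),ctrl.camera_model("scene")]
G=lambda q,a,b:[Z[get("top",q,*a)].astype(float),Z[get("scene",q,*b)].astype(float)]
case=G("case",(232,190),(369,272)); cnt=G("counter",(243,175),(348,298)); tray=G("tray",(390,189),(262,175))
occ=[cv2.dilate((a).astype(np.uint8),np.ones((7,7)))>0 for a in case]
oth=[Z[get("top","weight",284,190)]|Z[get("top","pencup",197,175)],Z[get("scene","weight",332,253)]|Z[get("scene","pencup",381,331)]]
R={}
for nm,mk,d,z,p0,ig in [("case",case,(.05,.16,.034),.124,(.51,.25,0),None),("counter",cnt,(.14,.11,.094),0,(.57,.23,0),[a|b for a,b in zip(occ,oth)]),("tray",tray,(.125,.215,.024),0,(.56,-.23,-.2),None)]:
    for sel in ([0,1],[0],[1]):
        r=fit([ms[i] for i in sel],[mk[i] for i in sel],d,z,p0,None if ig is None else [ig[i] for i in sel])
        print(nm,sel,r.x.round(4),r.fun)
        if sel==[0,1]: R[nm]=(r.x,d,z)
for i,n in enumerate(["top","scene"]):
    im=ctrl.camera(n)[:,:,::-1].copy()
    im=cv2.resize(im,None,fx=3,fy=3,interpolation=cv2.INTER_CUBIC)
    for nm,(p,d,z) in R.items():
        P=proj(ms[i],boxpts(p,d,z))
        for a in range(8):
            for b in range(a):
                if bin(a^b).count("1")==1: cv2.line(im,tuple(((P[a]+.5)*3-.5).astype(int)),tuple(((P[b]+.5)*3-.5).astype(int)),(255,0,255),1)
    x=(450,380,1250,950) if i==0 else (680,400,1360,1000)
    cv2.imwrite(f"pics/fit{n}.png",im[x[1]:min(x[3],x[1]+600),x[0]:x[2]])
E
```

```text
case [0, 1] [ 0.5575  0.2453 -0.0154] 580.7803921568627
case [0] [ 0.5577  0.2477 -0.0084] 176.89019607843136
case [1] [ 0.5592  0.2459 -0.0636] 397.69803921568626
counter [0, 1] [ 0.5851  0.2403 -0.302 ] 155.8
counter [0] [ 0.5824  0.2387 -0.3136] 56.141176470588235
counter [1] [ 0.5868  0.2402 -0.3144] 52.286274509803924
tray [0, 1] [ 0.5655 -0.2267 -0.3395] 321.5882352941177
tray [0] [ 0.5651 -0.2264 -0.3356] 123.87058823529412
tray [1] [ 0.5664 -0.228  -0.3477] 187.7372549019608
```

```bash
ls pics
```

```text
fitscene.png
fittop.png
scene0.png
top0.png
wrist0.png
```

View pics/fittop.png

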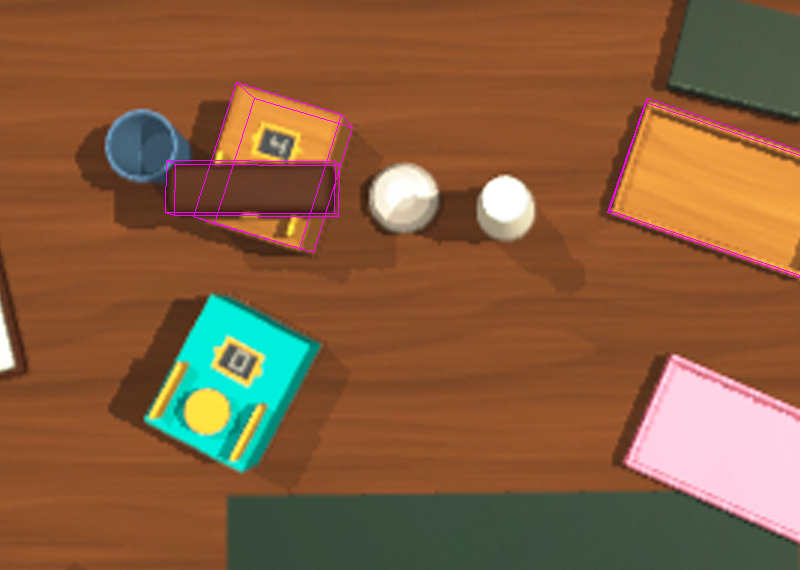

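View pics/fitscene.png

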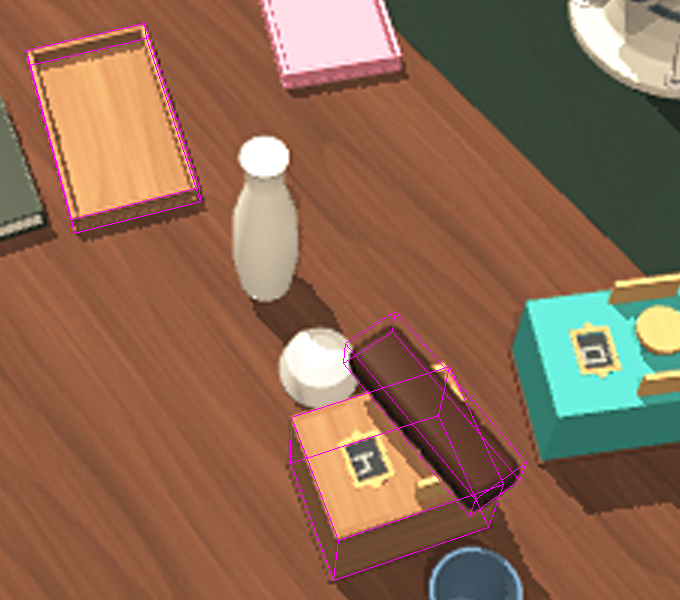

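```bash
cat >> h.py <<'E'
from scipy.spatial.transform import Rotation as Ro
def pose():
    s=ctrl.get_state(); q=s["orientation"]; R=Ro.from_quat([q[1],q[2],q[3],q[0]]).as_matrix()
    return s,np.array(s["ee_pos"]),R
def go(target,yaw=None):
    """yaw: wanted world heading of tool y (mod pi)"""
    s,p,R=pose()
    y=np.arctan2(R[1,1],R[0,1])
    print("t",s["time"],"tcp",p.round(4),"yaw_y",round(y,4),"x",R[:,0].round(3),"F",np.round(s["contact_force"],2),"w",round(s["width"],3),"j",np.round(s["joint_pos"],2))
    print("shift mm",(R.T@(np.array(target)-p)*1000).round(1))
    if yaw is not None:
        d=(yaw-y+np.pi/2)%np.pi-np.pi/2
        print("turn about tool x", round(-d,4) if R[2,0]<0 else round(d,4))
    print(R.round(3).tolist())
E
python3 - <<'E'
from h import *
go([.558,.247,.231],-.02)
E
```

```text
t 1.05 tcp [0.2317 0.4988 0.2313] yaw_y -2.0056 x [-0. -0. -1.] F [-0.65 -0.28 -0.52] w 1.003 j [ 1.42  0.26  0.11 -0.   -1.42 -0.28]
shift mm [ 3.000e-01  9.090e+01 -4.021e+02]
turn about tool x 1.156
[[-0.0, -0.421, -0.907], [-0.0, -0.907, 0.421], [-1.0, 0.0, 0.0]]
```

Emit:
send_rows(plan=[1,0,11.4,-50,0,1,0,11.4,-50,0,1,0,11.4,-50,0,1,0,11.4,-50,0,1,0,11.4,-50,0,1,0,11.4,-50,0,1,0,11.4,-50,0,1,0,11.1,-52,0])

```text
time: 2.05
ee_pos: [0.5592, 0.246, 0.2314]
orientation: [-0.152, 0.691, -0.152, -0.69]
contact_force: [0.5, 1.4, 0.4]
width: 1.002
```

Emit:
send_rows(plan=[1,0,0,0,0.165,1,0,0,0,0.165,1,0,0,0,0.165,1,0,0,0,0.165,1,0,0,0,0.165,1,0,0,0,0.165,1,0,0,0,0.166,1,0,0,0,0])

```text
time: 3.05
ee_pos: [0.558, 0.2471, 0.2312]
orientation: [0.505, -0.495, 0.505, 0.495]
contact_force: [-0.6, -0.6, 0.3]
width: 0.999
```

```bash
python3 - <<'E'
from h import *
go([.558,.247,.231],-.02)
im=ctrl.camera("wrist"); cv2.imwrite("pics/w1.png",im[:,:,::-1])
print(ctrl.camera_model("wrist"))
E
```

```text
t 3.05 tcp [0.558  0.2471 0.2312] yaw_y 3.1231 x [-0. -0. -1.] F [-0.57 -0.62  0.28] w 0.999 j [ 0.67  0.38  0.28  0.   -1.47 -0.69]
shift mm [ 0.2 -0.  -0.1]
turn about tool x 0.0015
[[-0.0, -1.0, 0.018], [-0.0, 0.018, 1.0], [-1.0, 0.0, -0.0]]
{'fovy': 65.70646984690485, 'cx': 323.2518622397594, 'cy': 200.3903496849537, 'R': array([[-9.99845479e-01,  1.75777358e-02, -2.03331011e-04],
       [ 1.67602619e-02,  9.56707607e-01,  2.90567804e-01],
       [ 5.30205240e-03,  2.90519497e-01, -9.56854383e-01]]), 't': array([ 0.55391958, -0.28334437,  0.30472262])}
```

View pics/w1.png

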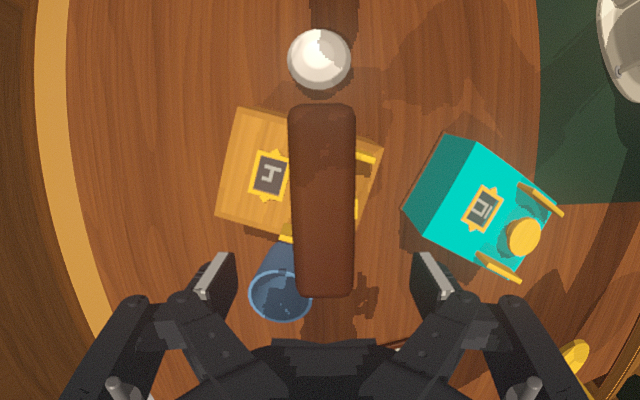

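```bash
cat >> h.py <<'E'
def fray(m,uv,z):
    uv=np.atleast_2d(uv).astype(float); f=200/np.tan(np.radians(m["fovy"]/2))
    d=uv-[m["cx"],m["cy"]]; r=np.linalg.norm(d,axis=1)+1e-9; th=r/f
    v=np.c_[d/r[:,None]*np.sin(th)[:,None],np.cos(th)]@m["R"]; o=-m["R"].T@m["t"]
    return o+v*((z-o[2])/v[:,2])[:,None]
def fproj(m,X):
    c=np.atleast_2d(X)@m["R"].T+m["t"]; f=200/np.tan(np.radians(m["fovy"]/2))
    rho=np.linalg.norm(c[:,:2],axis=1)+1e-12; th=np.arctan2(rho,c[:,2])
    return c[:,:2]/rho[:,None]*(f*th)[:,None]+[m["cx"],m["cy"]]
def ortho(m,im,x0,x1,y0,y1,z,ppm=2000):
    xs=np.arange(x1,x0,-1/ppm); ys=np.arange(y1,y0,-1/ppm)   # up=+x, right=-y
    X,Y=np.meshgrid(xs,ys,indexing="ij"); P=np.c_[X.ravel(),Y.ravel(),np.full(X.size,z)]
    uv=fproj(m,P).reshape(X.shape+(2,)).astype(np.float32)
    return cv2.remap(im,uv[...,0],uv[...,1],cv2.INTER_CUBIC)
E
python3 - <<'E'
from h import *
m=ctrl.camera_model("wrist"); im=ctrl.camera("wrist")
for d in ctrl.silhouettes("wrist","case"):
    c=max(cv2.findContours(d["mask"].astype(np.uint8),0,1)[0],key=cv2.contourArea)[:,0]
    print(round(d["p"],2),d["xy"],d["mask"].sum())
    for z in (.141,.150):
        r=cv2.minAreaRect((fray(m,c,z)[:,:2]*1000).astype(np.float32)); print(z,r)
o=ortho(m,im,.45,.70,.10,.36,.094); cv2.imwrite("pics/o1.png",o[:,:,::-1])
E
```

```text
0.63 [262.4, 173.6] 9169
0.141 ((603.0494384765625, 220.7657470703125), (101.52364349365234, 69.13213348388672), 71.79878234863281)
0.15 ((601.2695922851562, 218.91360473632812), (97.6024398803711, 66.46197509765625), 71.79878997802734)
```

View pics/o1.png

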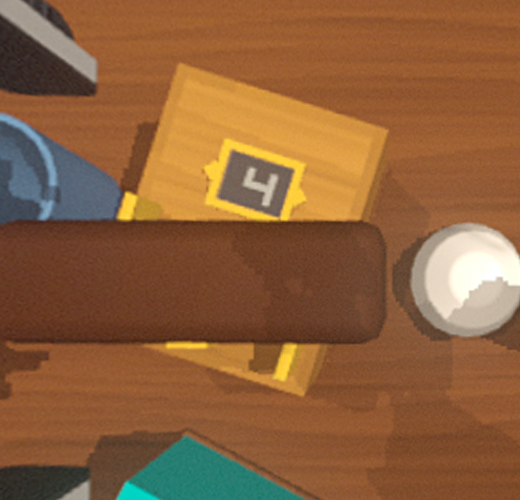

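```bash
python3 - <<'E'
from h import *
m=ctrl.camera_model("wrist"); im=ctrl.camera("wrist").astype(int)
mask=((im.sum(2)<300)&(im[...,0]>im[...,2]*1.5)).astype(np.uint8); 
mask[:, :285]=0; mask[:,362:]=0; mask[:98]=0; mask[302:]=0
mask=cv2.morphologyEx(mask,cv2.MORPH_OPEN,np.ones((5,5)))
c=max(cv2.findContours(mask,0,1)[0],key=cv2.contourArea)[:,0]
for r in (130,160,200,240,270): 
    xs=c[abs(c[:,1]-r)<=1][:,0]; print(r,xs.min(),xs.max(),fray(m,[[xs.min(),r],[xs.max(),r]],.145)[:,:2].round(4).tolist())
for z in (.141,.150): print(cv2.minAreaRect((fray(m,c,z)[:,:2]*1000).astype(np.float32)))
E
```

```text
130 288 361 [[0.5833, 0.1876], [0.5294, 0.1886]]
160 289 361 [[0.5834, 0.2102], [0.5293, 0.2112]]
200 291 354 [[0.5832, 0.2416], [0.5344, 0.2425]]
240 293 361 [[0.5834, 0.2755], [0.5282, 0.2766]]
270 295 361 [[0.5833, 0.3036], [0.5273, 0.3047]]
((556.4302978515625, 251.9160919189453), (58.523399353027344, 177.72555541992188), 1.0647809505462646)
((556.4493408203125, 248.8610382080078), (56.263206481933594, 170.86175537109375), 1.0647867918014526)
```

Emit:
send_rows(plan=[1,0,-1,0,-0.016,1,25,0,0,0,1,25,0,0,0,1,25,0,0,0,1,18,0,0,0,1,10,0,0,0,1,5,0,0,0,1,0,0,0,0], squeeze=40)

```text
time: 4.25
ee_pos: [0.5592, 0.2471, 0.1235]
orientation: [0.501, -0.499, 0.501, 0.499]
contact_force: [-0.5, -0.0, 0.8]
width: 1.0
```

```bash
python3 - <<'E'
from h import *
go([.558,.247,.123],0)
im=ctrl.camera("wrist"); cv2.imwrite("pics/w2.png",im[:,:,::-1])
E
```

```text
t 4.25 tcp [0.5592 0.2471 0.1235] yaw_y 3.1379 x [ 0.  0. -1.] F [-0.47 -0.03  0.77] w 1.0 j [ 0.67  0.42  0.08  0.   -1.22 -0.68]
shift mm [ 0.5  1.1 -0.1]
turn about tool x -0.0036
[[0.0, -1.0, 0.004], [0.0, 0.004, 1.0], [-1.0, -0.0, 0.0]]
```

View pics/w2.png

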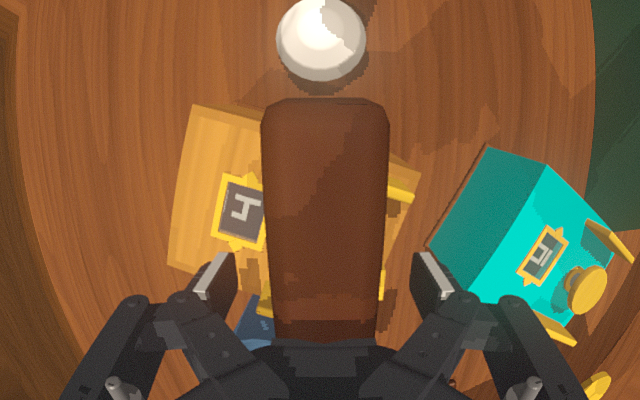

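Emit:
send_rows(plan=[-1,0,0,0,0,-1,0,0,0,0,-1,0,0,0,0,-1,0,0,0,0,-1,0,0,0,0,-1,0,0,0,0], squeeze=45)

```text
time: 5.05
ee_pos: [0.5592, 0.2472, 0.1239]
orientation: [0.501, -0.499, 0.501, 0.499]
contact_force: [-0.5, 0.2, 5.4]
width: 0.575
```

Emit:
send_rows(plan=[-1,0,0,0,0,-1,-5,0,0,0,-1,-10,0,0,0,-1,-15,0,0,0,-1,-20,0,0,0,-1,-25,0,0,0,-1,-25,0,0,0,-1,0,0,0,0])

```text
time: 6.05
ee_pos: [0.5601, 0.2475, 0.2264]
orientation: [0.503, -0.499, 0.499, 0.499]
contact_force: [-1.0, 0.4, -1.9]
width: 0.577
```

```bash
python3 - <<'E'
from h import *
go([.5655,-.227,.26],-.34)
for n in ("wrist","scene"):
    im=ctrl.camera(n); cv2.imwrite(f"pics/{n}3.png",im[:,:,::-1])
E
```

```text
t 6.05 tcp [0.5601 0.2475 0.2264] yaw_y 3.1376 x [ 0.005  0.003 -1.   ] F [-1.02  0.43 -1.94] w 0.577 j [ 0.67  0.38  0.27  0.   -1.46 -0.68]
shift mm [ -34.9   -7.4 -474.4]
turn about tool x 0.336
[[0.005, -1.0, 0.004], [0.003, 0.004, 1.0], [-1.0, -0.005, 0.003]]
```

View pics/wrist3.png

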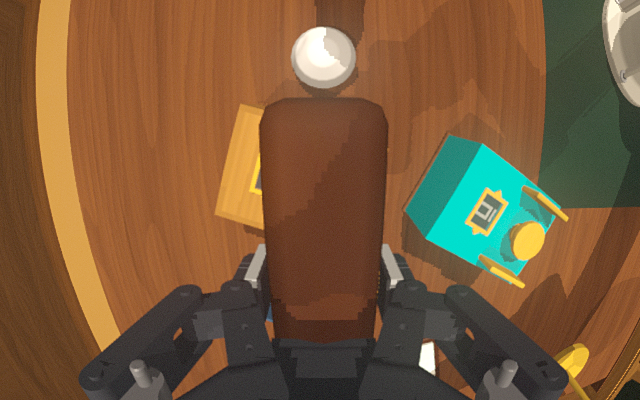

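View pics/scene3.png

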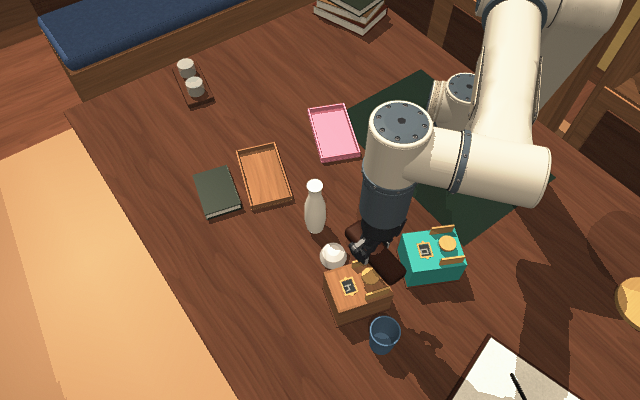

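Emit:
send_rows(plan=[-1,-25,0,0,0,-1,-25,0,0,0,-1,-5,0,-20,0,-1,0,0,-40,0,-1,0,0,-40,0,-1,0,-1,-40,0,-1,0,-1,-40,0,-1,0,-1,-40,0])

```text
time: 7.15
ee_pos: [0.5599, 0.0249, 0.2767]
orientation: [0.5, -0.498, 0.502, 0.499]
contact_force: [0.7, 0.2, -1.8]
width: 0.583
```

Emit:
send_rows(plan=[-1,0,-1,-40,0,-1,0,-1,-40,0,-1,0,-1,-40,0,-1,0,-1,-40,0,-1,0,0,-40,0,-1,0,0,-35,0,-1,0,0,-19,0,-1,0,0,0,0.1])

```text
time: 8.15
ee_pos: [0.5631, -0.2285, 0.2767]
orientation: [0.526, -0.471, 0.527, 0.473]
contact_force: [-0.1, 0.5, -1.6]
width: 0.578
```

Emit:
send_rows(plan=[-1,0,0,0,0.12,-1,0,0,0,0.116,-1,0,0,0,0,-1,0,0,0,0])

```text
time: 8.65
ee_pos: [0.5638, -0.2269, 0.2779]
orientation: [0.577, -0.409, 0.577, 0.409]
contact_force: [0.0, -0.3, -1.6]
width: 0.576
```

```bash
python3 - <<'E'
from h import *
go([.5655,-.227,.10],-.34)
for n in ("wrist","scene","top"):
    im=ctrl.camera(n); cv2.imwrite(f"pics/{n}4.png",im[:,:,::-1])
E
```

```text
t 8.65 tcp [ 0.5638 -0.2269  0.2779] yaw_y 2.8039 x [-0.001  0.    -1.   ] F [ 0.02 -0.31 -1.59] w 0.576 j [-0.13  0.37  0.38 -0.   -1.59 -0.21]
shift mm [177.9  -1.8   0.5]
turn about tool x 0.0023
[[-0.001, -0.944, 0.331], [0.0, 0.331, 0.944], [-1.0, 0.001, 0.0]]
```

View pics/wrist4.png

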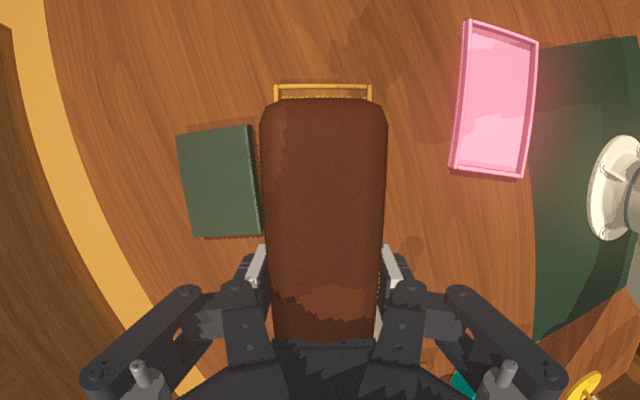

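View pics/scene4.png

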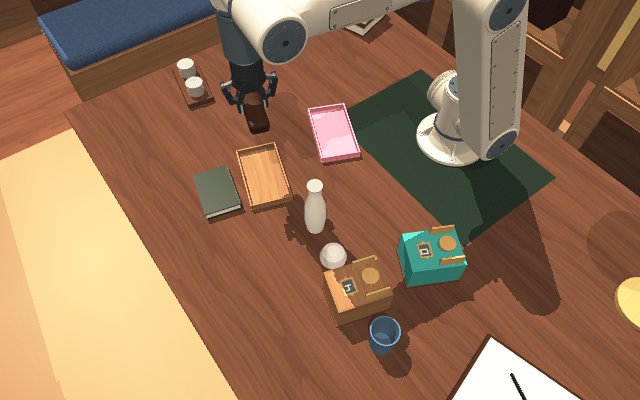

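Emit:
send_rows(plan=[-1,30,-2,0,0,-1,35,0,0,0,-1,35,0,0,0,-1,35,0,0,0,-1,35,0,0,0,-1,35,0,0,0,-1,28,0,0,0,-1,12,0,0,0])

```text
time: 9.8
ee_pos: [0.565, -0.2274, 0.0316]
orientation: [0.577, -0.408, 0.578, 0.409]
contact_force: [0.5, -0.5, -1.3]
width: 0.582
```

Emit:
send_rows(plan=[-1,6,0,0,0,-1,5,0,0,0,-1,0,0,0,0,-1,0,0,0,0])

```text
time: 10.3
ee_pos: [0.5664, -0.2278, 0.0231]
orientation: [0.578, -0.409, 0.577, 0.408]
contact_force: [1.3, -0.4, -2.3]
width: 0.578
```

```bash
python3 - <<'E'
from h import *
go([.5655,-.227,.0065],-.34)
for n in ("wrist","scene"):
    im=ctrl.camera(n); cv2.imwrite(f"pics/{n}5.png",im[:,:,::-1])
E
```

```text
t 10.3 tcp [ 0.5664 -0.2278  0.0231] yaw_y 2.8018 x [ 0.001 -0.    -1.   ] F [ 1.25 -0.39 -2.26] w 0.578 j [-0.13  0.51 -0.07  0.   -0.99 -0.21]
shift mm [16.6  1.1  0.4]
turn about tool x 0.0002
[[0.001, -0.943, 0.333], [-0.0, 0.333, 0.943], [-1.0, -0.001, 0.0]]
```

View pics/wrist5.png

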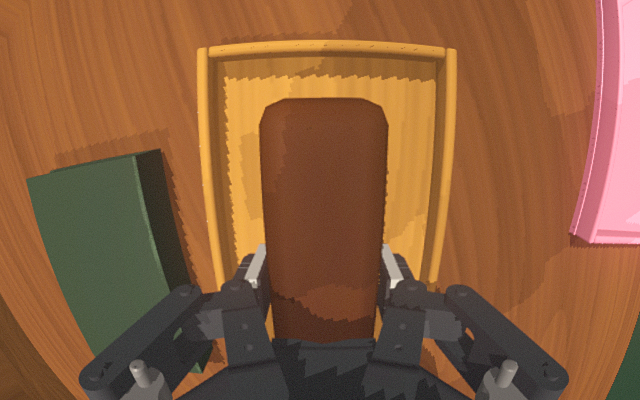

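Emit:
send_rows(plan=[-1,5,0,0,0,-1,5,0,0,0,-1,3,0,0,0,-1,1,0,0,0,-1,0,0,0,0,-1,0,0,0,0])

```text
time: 11.15
ee_pos: [0.5661, -0.2277, 0.0085]
orientation: [0.577, -0.408, 0.577, 0.408]
contact_force: [0.0, 0.2, -1.2]
width: 0.579
```

Emit:
send_rows(plan=[-1,1,0,0,0,-1,0.5,0,0,0,-1,0,0,0,0])

```text
time: 11.52
ee_pos: [0.5659, -0.2276, 0.0067]
orientation: [0.577, -0.408, 0.577, 0.408]
contact_force: [0.5, -0.5, -1.3]
width: 0.581
```

Emit:
send_rows(plan=[-1,0.5,0,0,0,-1,0.5,0,0,0,-1,0,0,0,0])

```text
time: 11.9
ee_pos: [0.566, -0.2277, 0.0059]
orientation: [0.577, -0.408, 0.577, 0.408]
contact_force: [-0.4, -0.1, -0.6]
width: 0.576
```

Emit:
send_rows(plan=[-1,0.7,0,0,0,-1,0,0,0,0,-1,0,0,0,0])

```text
time: 12.28
ee_pos: [0.566, -0.2277, 0.0059]
orientation: [0.577, -0.408, 0.577, 0.408]
contact_force: [-2.5, 2.6, 6.0]
width: 0.574
```

Emit:
send_rows(plan=[0.3,0,0,0,0,0.3,0,0,0,0,0.5,0,0,0,0,0.5,0,0,0,0,0.5,-10,0,0,0,0.5,-20,0,0,0,0.5,-30,0,0,0,0.5,-40,0,0,0])

```text
time: 13.28
ee_pos: [0.5654, -0.2276, 0.106]
orientation: [0.577, -0.408, 0.578, 0.409]
contact_force: [1.1, 0.6, 0.3]
width: 0.746
```

Emit:
send_rows(plan=[0.5,-45,0,0,0,-1,-45,0,0,0,-1,-45,0,0,0,-1,-40,0,0,0,-1,0,0,0,0])

```text
time: 13.9
ee_pos: [0.5672, -0.2283, 0.285]
orientation: [0.579, -0.411, 0.575, 0.406]
contact_force: [0.4, 0.2, -0.1]
width: 0.001
```

```bash
python3 - <<'E'
from h import *
go([.5565,.249,.28],-.3)
for n in ("wrist","scene"):
    im=ctrl.camera(n); cv2.imwrite(f"pics/{n}6.png",im[:,:,::-1])
# unoccluded counter fit
ms=[ctrl.camera_model("scene")]
d=[k for k in ctrl.silhouettes("scene","counter")]
for k in d: print(k["p"],k["xy"])
E
```

```text
t 13.9 tcp [ 0.5672 -0.2283  0.285 ] yaw_y 2.8015 x [ 0.008 -0.002 -1.   ] F [ 0.43  0.25 -0.06] w 0.001 j [-0.13  0.37  0.4   0.   -1.59 -0.21]
shift mm [  3.8 169.3 446.4]
turn about tool x -0.0401
[[0.008, -0.943, 0.334], [-0.002, 0.334, 0.943], [-1.0, -0.009, 0.0]]
0.88 [431.4, 258.8]
0.57 [353.5, 290.8]
```

View pics/wrist6.png

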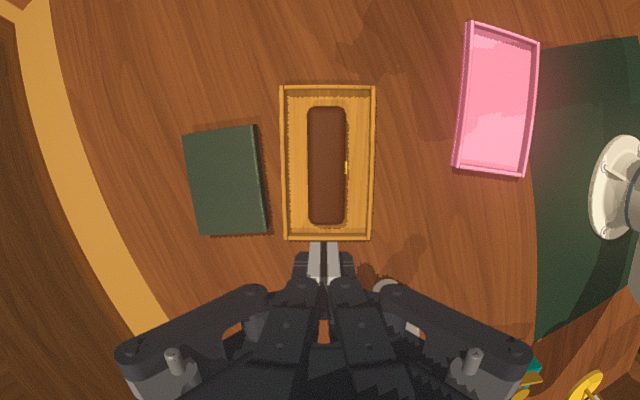

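View pics/scene6.png

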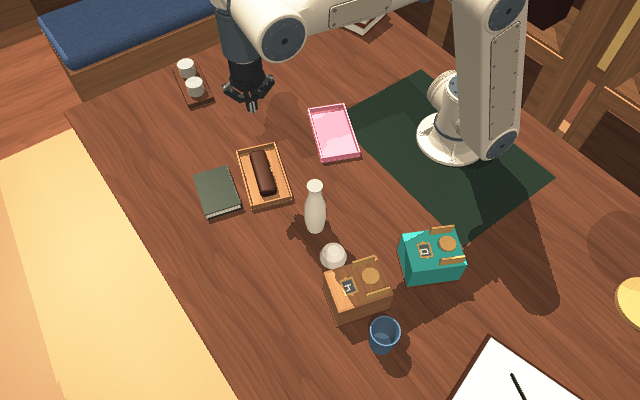

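```bash
python3 - <<'E'
from h import *
m=ctrl.camera_model("scene"); im=ctrl.camera("scene"); print(ray(m,(371,275),.119))
c=cv2.resize(im[230:330,310:410],None,fx=6,fy=6,interpolation=cv2.INTER_CUBIC); cv2.imwrite("pics/c7.png",c[:,:,::-1])
E
```

```text
[0.55589914 0.24967437 0.119     ]
```

Emit:
send_rows(plan=[-1,0,8,20,0,-1,0,15,40,0,-1,0,15,40,0,-1,0,15,40,0,-1,0,15,40,0,-1,0,15,40,0,-1,0,15,40,0,-1,0,15,40,0])

```text
time: 15.1
ee_pos: [0.5585, 0.0949, 0.2795]
orientation: [0.577, -0.408, 0.578, 0.409]
contact_force: [0.1, -0.3, -0.4]
width: -0.0
```

Emit:
send_rows(plan=[-1,0,15,40,0,-1,0,15,40,0,-1,0,15,40,0,-1,0,11,26,0,-1,30,0,0,-0.04,-1,30,0,0,0,-1,0,0,0,0,-1,0,0,0,0])

```text
time: 16.1
ee_pos: [0.5556, 0.2495, 0.2213]
orientation: [0.57, -0.42, 0.569, 0.42]
contact_force: [0.8, -0.9, 0.9]
width: 0.003
```

```bash
python3 - <<'E'
from h import *
go([.5565,.249,.13],-.3)
m=ctrl.camera_model("wrist"); im=ctrl.camera("wrist"); cv2.imwrite("pics/w8.png",im[:,:,::-1])
o=ortho(m,im,.45,.70,.10,.36,.119); cv2.imwrite("pics/o8.png",o[:,:,::-1])
E
```

```text
t 16.1 tcp [0.5556 0.2495 0.2213] yaw_y 2.842 x [ 0.002  0.    -1.   ] F [ 0.83 -0.9   0.93] w 0.003 j [ 0.68  0.38  0.25  0.   -1.45 -0.98]
shift mm [91.3 -0.9 -0.2]
turn about tool x 0.0004
[[0.002, -0.955, 0.295], [0.0, 0.295, 0.955], [-1.0, -0.001, 0.001]]
```

View pics/w8.png

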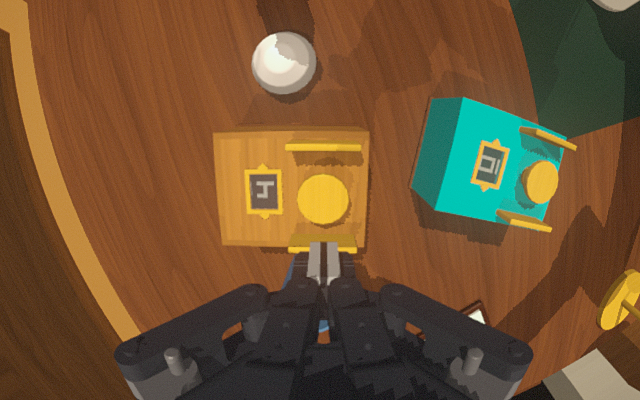

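View pics/o8.png

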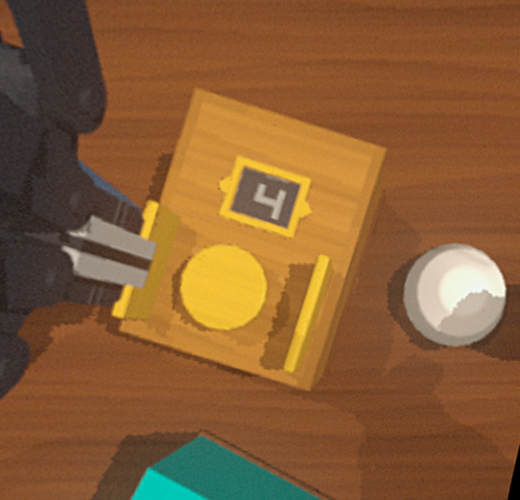

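View pics/c7.png

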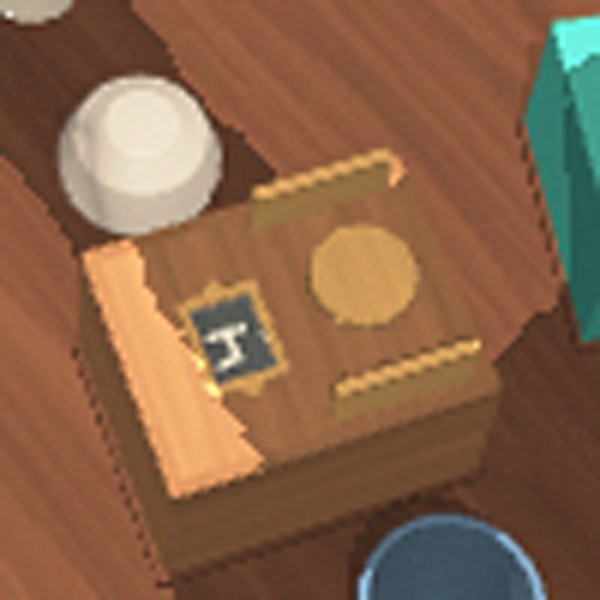

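Emit:
send_rows(plan=[-1,25,-1,0,0,-1,30,0,0,0,-1,25,0,0,0,-1,13,0,0,0,-1,3,0,0,0,-1,0,0,0,0])

```text
time: 16.9
ee_pos: [0.557, 0.2492, 0.1252]
orientation: [0.57, -0.42, 0.568, 0.42]
contact_force: [0.3, -0.8, 0.2]
width: -0.002
```

Emit:
send_rows(plan=[-1,2,0,0,0,-1,2,0,0,0,-1,0,0,0,0])

```text
time: 17.27
ee_pos: [0.5563, 0.2489, 0.1201]
orientation: [0.569, -0.42, 0.569, 0.42]
contact_force: [1.1, 0.0, -0.3]
width: -0.004
```

Emit:
send_rows(plan=[-1,4,0,0,0,-1,4,0,0,0,-1,4,0,0,0,-1,2.5,0,0,0,-1,0,0,0,0])

```text
time: 17.9
ee_pos: [0.5566, 0.249, 0.1056]
orientation: [0.569, -0.42, 0.569, 0.42]
contact_force: [1.9, 0.2, 2.8]
width: 0.001
```

Emit:
send_rows(plan=[-1,0.7,0,0,0,-1,0,0,0,0,-1,-6,0,0,0,-1,-6,0,0,0,-1,-5,0,0,0,-1,0,0,0,0,-1,0,0,0,0])

```text
time: 18.77
ee_pos: [0.5558, 0.2487, 0.1213]
orientation: [0.569, -0.42, 0.57, 0.42]
contact_force: [0.1, 0.7, -0.8]
width: 0.0
```

```bash
cat > look.py <<'E'
from h import *
import sys
go([.5565,.249,.121],-.3)
m=ctrl.camera_model("wrist"); im=ctrl.camera("wrist")
o=ortho(m,im,.54,.68,.16,.30,.094,4000); t=ctrl.camera("top")
t=cv2.resize(t[140:230,180:270],(560,560),interpolation=cv2.INTER_CUBIC)
cv2.imwrite(f"pics/n{sys.argv[1]}.png",cv2.resize(np.hstack([o,t]),None,fx=.7,fy=.7)[:,:,::-1])
E
python3 look.py 1
```

```text
t 18.775 tcp [0.5558 0.2487 0.1213] yaw_y 2.8415 x [-0.001 -0.001 -1.   ] F [ 0.13  0.73 -0.79] w 0.0 j [ 0.68  0.42  0.07 -0.   -1.22 -0.98]
shift mm [ 0.3 -0.5  0.5]
turn about tool x -0.0001
[[-0.001, -0.955, 0.296], [-0.001, 0.296, 0.955], [-1.0, 0.001, -0.001]]
```

View pics/n1.png

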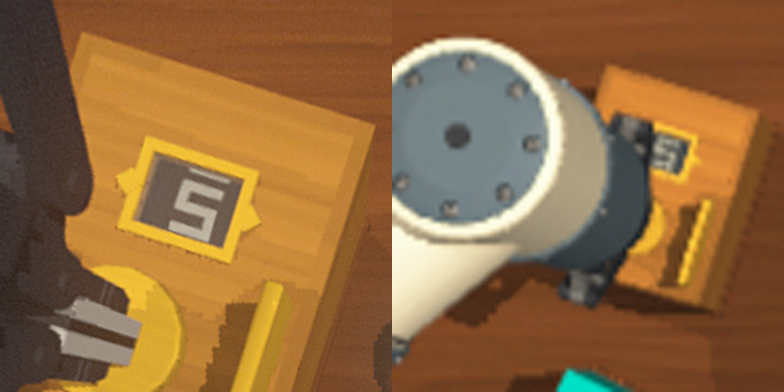

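Emit:
send_rows(plan=[-1,4,0,0,0,-1,4,0,0,0,-1,4,0,0,0,-1,4,0,0,0,-1,0,0,0,0,-1,0,0,0,0,-1,-8,0,0,0,-1,-8,0,0,0])

```text
time: 19.88
ee_pos: [0.5561, 0.2488, 0.1223]
orientation: [0.569, -0.42, 0.569, 0.42]
contact_force: [-0.7, 0.2, -0.7]
width: 0.002
```

Emit:
send_rows(plan=[-1,0,0,0,0,-1,0,0,0,0])

```text
time: 20.12
ee_pos: [0.556, 0.2488, 0.1215]
orientation: [0.569, -0.419, 0.569, 0.42]
contact_force: [-0.2, 0.0, -0.2]
width: -0.001
```

```bash
python3 look.py 2
```

```text
t 20.125 tcp [0.556  0.2488 0.1215] yaw_y 2.8414 x [-0.001 -0.    -1.   ] F [-0.18  0.04 -0.17] w -0.001 j [ 0.68  0.42  0.07 -0.   -1.22 -0.98]
shift mm [ 0.5 -0.4  0.4]
turn about tool x -0.0002
[[-0.001, -0.955, 0.296], [-0.0, 0.296, 0.955], [-1.0, 0.001, -0.0]]
```

View pics/n2.png

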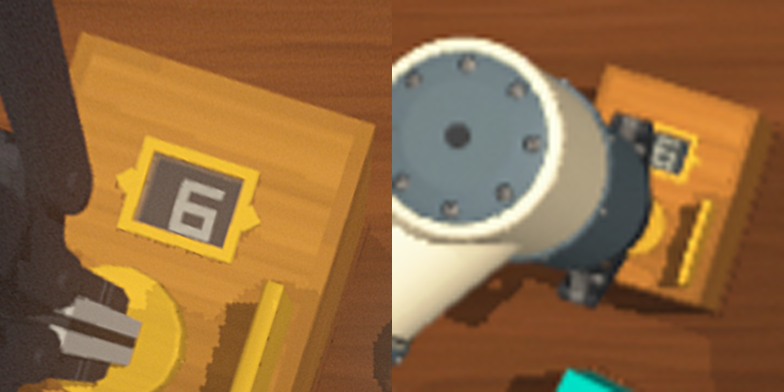

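It now shows 6, so one more press is needed.

Emit:
send_rows(plan=[-1,4,0,0,0,-1,4,0,0,0,-1,4,0,0,0,-1,4,0,0,0,-1,0,0,0,0,-1,0,0,0,0,-1,-8,0,0,0,-1,-8,0,0,0])

```text
time: 21.22
ee_pos: [0.5561, 0.2488, 0.1223]
orientation: [0.569, -0.42, 0.569, 0.42]
contact_force: [-0.3, -0.1, -0.8]
width: -0.004
```

Emit:
send_rows(plan=[-1,-10,0,0,0,-1,-30,0,0,0,-1,-40,0,0,0,-1,-30,0,0,0,-1,0,0,0,0,-1,0,0,0,0])

```text
time: 21.98
ee_pos: [0.5558, 0.2488, 0.2314]
orientation: [0.569, -0.419, 0.569, 0.42]
contact_force: [-0.4, -0.4, 0.1]
width: -0.003
```

```bash
python3 look.py 3; python3 - <<'E'
from h import *
im=ctrl.camera("scene"); cv2.imwrite("pics/scene9.png",im[:,:,::-1])
E
```

```text
t 21.975 tcp [0.5558 0.2488 0.2314] yaw_y 2.8415 x [-0.001 -0.    -1.   ] F [-0.4  -0.39  0.08] w -0.003 j [ 0.68  0.37  0.28 -0.   -1.47 -0.98]
shift mm [110.3  -0.7   0.4]
turn about tool x -0.0001
[[-0.001, -0.955, 0.296], [-0.0, 0.296, 0.955], [-1.0, 0.001, -0.0]]
```

View pics/n3.png

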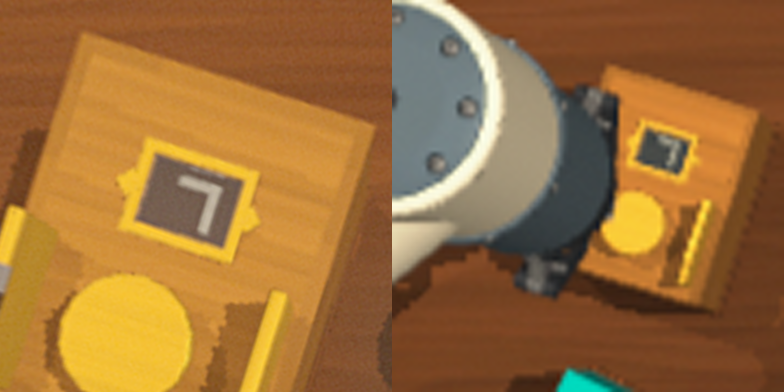

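View pics/scene9.png

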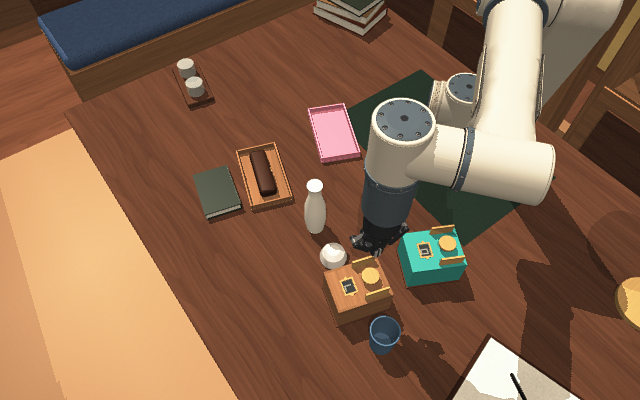

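The window shows 7, the case is flat in the tray, the bystanders are unmoved, and the arm is clear.

```bash
python3 -c "
from cell import ctrl
print(ctrl.finish_job())"
```

```text
the job is handed in; nothing more can be done
None
```

The case is lying flat, lid up, inside the wooden tray, and the counter's window shows 7. I handed the job in at about 22 s of the 72 s allowed.

- **Case:** I gripped it across its width and lifted it over the vase. I lowered it until it touched the tray floor at about 6 N, then opened the fingers only part way so they cleared the tray walls.
- **Counter:** It started at 4. I pressed the plunger three times and read the window after each press: 5, 6, then 7.
- **Last checks:** In the final pictures the plunger was back up. The vase, pen cup, paperweight and book looked by eye to be where they started; I did not measure them. The arm was 110 mm above the counter, touching nothing.
- **Disagreement:** At one point the detection network reported the counter as the case in the wrist picture, so I used the case's visible edges instead. No checks failed.

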